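Pry a woodblock out of its proofing bed

ROBOT

A 7-joint arm with a two-finger parallel gripper is mounted at the origin on the work surface. World frame = base frame: x ahead of the robot, y to its left, z up, the work surface at z = 0. Lengths are in m, angles in rad, forces in N, time in s.
With the tool pointing down it reaches from about 0.4 to 0.85 m from the base axis. Payload 4.5 kg.
Tool frame: the origin (TCP) lies at the very end of the fingers, on their centre line; the grasp point (between the pads) lies 19 mm behind it; z points along the fingers, y is the line along which they close (so a half turn about z gives the same grasp; the last joint's range is limited). The gripper opens to 88 mm and grips with 3 to 60 N. Pads are 18 mm wide; open, the fingers measure 123 mm over their backs; the gripper's body (75 mm by 187 mm) begins 45 mm behind the grasp point.
Start: joints at [-1.311, 0.689, -0.195, 1.565, 0.157, 0.902, -0.215], TCP at [0.14, 0.609, 0.239] pointing down, gripper open.
Joint ranges: [-3.01, 3.01], [-0.46, 2.08], [-1.47, 1.51], [0.13, 2.56], [-1, 4.14], [0.04, 2.09], [-2.66, 2.66]. Speed limits (rad/s): [2.57, 2.57, 3.14, 3.14, 3.14, 3.14, 3.14].

INTERFACE

Orientations are given as a unit quaternion [x, y, z, w].
In Python, from plant import r gives the robot as it stands. The module is installed in compiled form; this text tells all that it offers.
- The arm moves only by the shell command python3 -m pendant 'ROWS' [FORCE]. ROWS is JSON, one flat list of numbers, 7 for each row, row after row: the opening, from 0 (shut) to 1 (fully open), then the shift along the tool's x, y, z scaled (see below), then the turn, a rotation vector about the tool's x, y, z scaled (see below). A call has 1 to 12 rows; each row is the pose to reach, as a shift and turn from the pose commanded when the call began, along the tool's axes at that moment; what a row does not reach only later rows make up. The controller multiplies each number of a shift by 0.15 m and each number of a turn by pi/2 rad. A row lasts 1/10 s, in which the tool goes at most 50 mm and 8.59 degrees, less where a joint would pass 70% of its speed; a pose out of reach is approached as far as the arm can. A call with a number of a shift or a turn outside -1 to 1 is refused whole. A call with a gripper value outside its range is refused whole. The fingers move at their own pace and stop on an object; FORCE is the grip in N (left out, the last holds). Time passes only in rows, so rows that repeat a pose let the fingers close. It gives the time, the measured TCP pose, the force, the opening and the grip force at its end, in the units of the state.
- r.get_state(): the state, without advancing time (a new reading comes with each control period).
- r.snapshot(name): name is "side" or "top" or "wrist"; returns a dict with "img" (384x512x3 uint8, red, green, blue), "mtx" (3x3 intrinsics, pixels), "cam_to_world" (4x4, takes a point from camera to world coordinates). Camera axes: x right, y up, looking along -z (the intrinsics and any distortion apply to the point x, -y, -z); pixel columns grow to the right and rows downward; lengths in m; the calibration is good to about 2 mm. A picture is of the moment at which its call begins. There is no depth.
- r.finish_job(): hands the job in; it is judged then, once.
The state is a dict: "clock": time; "q": joint angles; "qd": joint speeds; "joint_torque": joint torques, N m; "tool_pos": TCP position; "eef_rot": TCP orientation; "contact_force": force on the tool from outside, world axes, zero at the start; "moment": the same for the moment, N m; "opening": opening from 0.0 (shut) to 1.0 (fully open); "finger_force": force on a finger pad.
Only numpy, scipy, OpenCV 4.12 (cv2) and the standard library are available. Lean on these libraries where they do the work, as an engineer would, in place of code of your own. Each camera call takes 0.05 s, during which the arm holds its last target. There are 200 camera calls.

TASK

The carved printing block is held snug in the proofing bed by two spring catches at its near edge. Take the flat lever from its cork mat, put its blade under the block's near edge and lever that edge up until both near corners have snapped out and stay up, resting on the catches, with the block still on the bed; then lay the lever back flat on the cork mat, the same way up as before. Do not disturb the pigment jar and tin beside the bed.

Things in the scene. Friction and masses are not known exactly. Their poses are not given: they have to be found in the camera images.
- bed: Proofing bed fixed on the table: wooden plinth x -85 to +75, y -75 to +75 mm, top face 70 mm above the table. Origin at table level under the block's centre; x points away from the side where the lever goes in, z up. Walls 8 mm high round the block's far half. Two spring catches (brass pins 10 mm across, axes 78 mm above the table, in 18 mm high housings) press on the block's sides at x = -50.
- fulcrum (a point): Middle of the plinth's straight near top edge, bed frame (-85, 0, 70) mm, over which the lever is tipped. From here to the block (x = -60) runs a flat ledge, free for the blade between y = -25 and +25 mm; two stops 6 mm high stand at x -67 to -61, y 29 to 43 mm either side.
- block: Carved wooden block 120 (x) x 88 (y) x 22 mm, dark top with pale lines, 0.18 kg. Origin: centre of its underside; axes as the bed's; seated at (0, 0, 70) mm in the bed's frame. When pried it pivots about its far lower edge; this takes about 10 N at the near edge.
- slot (a point): Middle of the mouth of the lever slot, at the foot of the block's near side, block frame (-60, 0, 0) mm: a cut-away in the underside 50 mm wide (y -25 to +25), 7 mm high, 14 mm deep (to x = -46); its floor is the bed's top.
- edge_left (a point): Point on the underside of the block's +y side, at its steel keeper, block frame (-50, 44, 0) mm. In the bed's frame 70 mm high when seated; about 79 mm when it has snapped out and rests on its catch. It must rise about 9 to 10 mm to snap over.
- edge_right (a point): The same on the -y side, block frame (-50, -44, 0) mm.
- lever: Flat lever 170 mm long, 0.1 kg: dark wooden handle, x -85 to +5 mm, 18 mm wide (y) and 20 mm high, and a flat steel blade, x +3 to +85 mm, 18 mm wide and 4 mm thick, flush with the handle's underside. Origin midway along it, on the underside; x points from handle to blade tip, z up as it lies.
- lever_grip (a point): Good gripping point in the handle, lever frame (-30, 0, 10) mm; grip across the 18 mm width.
- lever_tip (a point): Middle of the blade's tip, lever frame (85, 0, 2) mm.
- mat: Cork mat fixed on the table, 220 (x) x 100 (y) x 6 mm; the lever starts on it. Origin at the centre of its underside.
- jar: Glass jar with wooden cap, 56 mm across, 70 mm high; origin at its foot. To be left alone.
- tin: Steel pigment tin, 60 mm across, 50 mm high; origin at its foot. To be left alone.
Not all that is in view belongs to the job. What is shaped like the lever but orange is not meant. Leave any yellow look-alike of the block alone.

How it is judged:
On the way, in this order (a step that is already met when the one before it is completed fails the run):
1. the lever has been lifted clear of the mat (z of lever in the frame of mat above 0.03 m), for 0.1 s.
2. the lever's blade is lifting the block's near edge, over 2 mm up on both sides (contact force between lever and block above 0.3 N and z of each of edge_left, edge_right in the frame of bed above 0.072 m), for 0.04 s.
At the end, for the whole second after the job is handed in: Both near edge points are over 5.5 mm above their seat; the block lies still, origin within 15 mm of the bed's in plan, under 20 mm above its top, tilted under 0.2 rad; the lever lies still and flat (0.1 rad), right side up, origin within 60 mm along and 45 mm across of the mat's centre (z of each of edge_left, edge_right in the frame of bed above 0.0755 m and horizontal distance between block and bed below 0.015 m and z of block in the frame of bed below 0.09 m and angle between block's own z axis and vertical below 0.2 rad and linear speed of each of block, lever below 0.02 m/s and x of lever in the frame of mat between -0.06 and 0.06 m and y of lever in the frame of mat between -0.045 and 0.045 m and z of lever in the frame of mat below 0.01 m and angle between lever's own z axis and vertical below 0.1 rad); the robot touches nothing.
It fails at once if the jar or tin is moved by more than 25 mm (distance of any of jar, tin from where it was at the start of the episode above 0.025 m).
It fails at once if the block is thrown off its bed (horizontal distance between block and bed above 0.04 m or z of block in the frame of bed above 0.12 m).
It also fails if it takes over 64 s, if anything falls off the work surface, if the arm or the gripper's body presses on something with over 40 N, if the wrist force passes 120 N, or if a joint passes its speed limit or range.

## Working session

There is one attempt and no reset: what is moved stays moved. The work goes in short steps, Python scripts to look and compute and a shell command to move; the robot and the scene stay as the last step left them, time stands still between calls to the robot, and variables do not carry over. Pictures are saved under pics/ and viewed, at most 10 in all, crops included, and the job is handed in when it is done.

```bash
mkdir -p pics
python3 - <<'E'
from plant import r
import cv2,numpy as np,pickle
d={}
for n in("top","side"):
    s=r.snapshot(n); d[n]=s; cv2.imwrite(f"pics/{n}0.png",s["img"][:,:,::-1]); print(n,s["mtx"].tolist(),np.round(s["cam_to_world"],4).tolist(),[k for k in s])
pickle.dump(d,open("d0.pkl","wb"))
s=r.get_state(); print({k:np.round(v,4).tolist() for k,v in s.items()})
E
```

```text
top [[379.2025882177247, 0.0, 250.6311838326265], [0.0, 379.2025882177247, 188.94008583677197], [0.0, 0.0, 1.0]] [[0.0051, 0.9985, -0.0551, 0.3894], [-0.9996, 0.0035, -0.0291, -0.0363], [-0.0288, 0.0552, 0.9981, 1.1138], [0.0, 0.0, 0.0, 1.0]] ['img', 'mtx', 'cam_to_world']
side [[442.1865180515897, 0.0, 258.9363856859331], [0.0, 442.1865180515897, 183.56897730447864], [0.0, 0.0, 1.0]] [[0.9303, 0.2693, -0.2493, 0.1243], [-0.3665, 0.6502, -0.6655, -0.9312], [-0.0171, 0.7104, 0.7036, 1.0515], [0.0, 0.0, 0.0, 1.0]] ['img', 'mtx', 'cam_to_world']
{'clock': 0.1, 'q': [-1.3112, 0.6899, -0.1945, 1.5662, 0.1573, 0.9025, -0.2151], 'qd': [-0.0008, -0.0012, -0.0009, -0.002, -0.0007, 0.0002, 0.0], 'joint_torque': [-0.0031, -52.8503, -1.2716, -15.3835, -0.0526, 0.002, 0.0], 'tool_pos': [0.1398, 0.6086, 0.238], 'eef_rot': [0.1126, 0.9936, -0.0008, -0.0], 'contact_force': [0.3191, 1.2082, 0.0401], 'moment': [0.0331, 0.004, -0.0306], 'finger_force': 0.0, 'opening': 0.998}
```

View pics/top0.png

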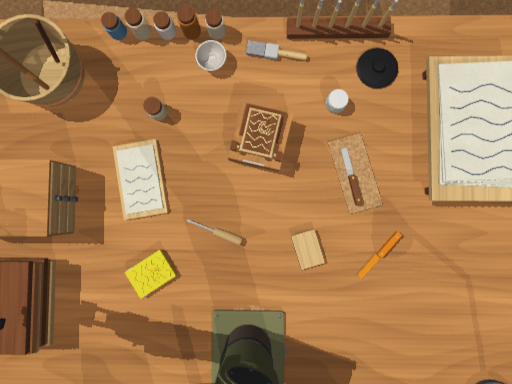

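View pics/side0.png

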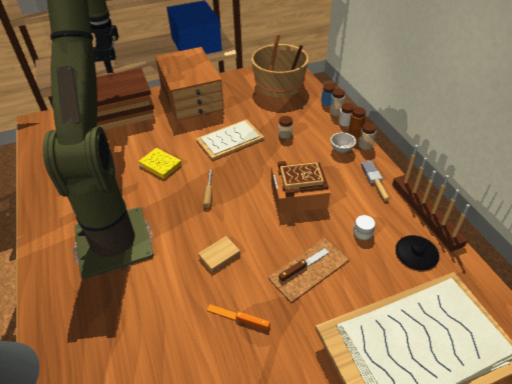

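Top view: the bed with the block is near (262,135), with the ledge towards the robot at about (262,162). The mat is near (355,173), with the lever's blade tip at (345,150) and handle end at (357,205). The tin or jar are probably at (338,100) and (155,108). Next I'll enlarge the regions that matter.

Run:
```python
import cv2,numpy as np,pickle
d=pickle.load(open("d0.pkl","rb"))
t=d["top"]["img"];s=d["side"]["img"]
def c(im,x,y,w,h,k):
    return cv2.resize(im[y:y+h,x:x+w],None,fx=k,fy=k,interpolation=cv2.INTER_CUBIC)
# top: x220..400,y90..220 ; side 255..395, 145..305
a=c(t,222,92,80,84,5); b=c(t,318,126,80,100,4)[:, :]
A=np.zeros((600,800,3),np.uint8); A[:420,:400]=a; A[:400,400:720]=b
cv2.imwrite("pics/c1.png",A[:,:,::-1])
a=c(s,262,152,80,75,5); b=c(s,265,235,90,70,4)
A=np.zeros((600,800,3),np.uint8); A[:375,:400]=a; A[:280,400:760]=b
cv2.imwrite("pics/c2.png",A[:,:,::-1])
```

```text
(no output)
```

View pics/c1.png

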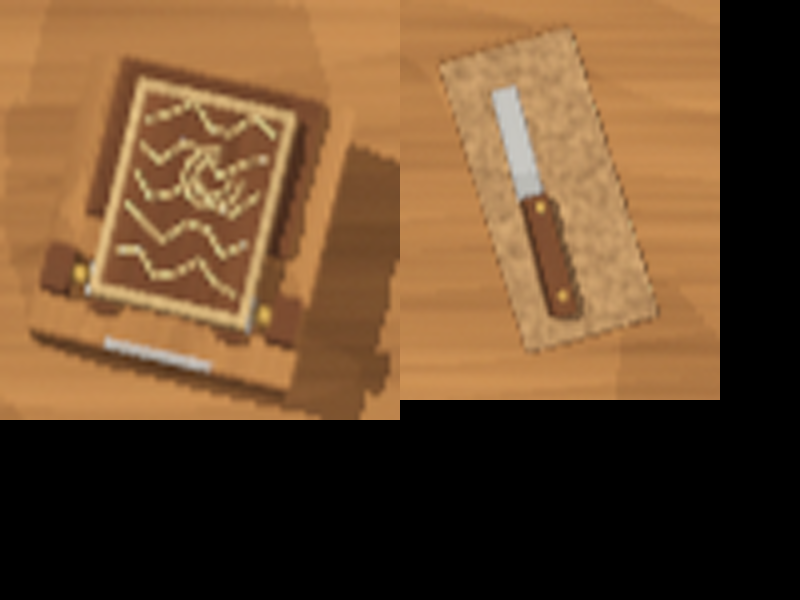

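View pics/c2.png

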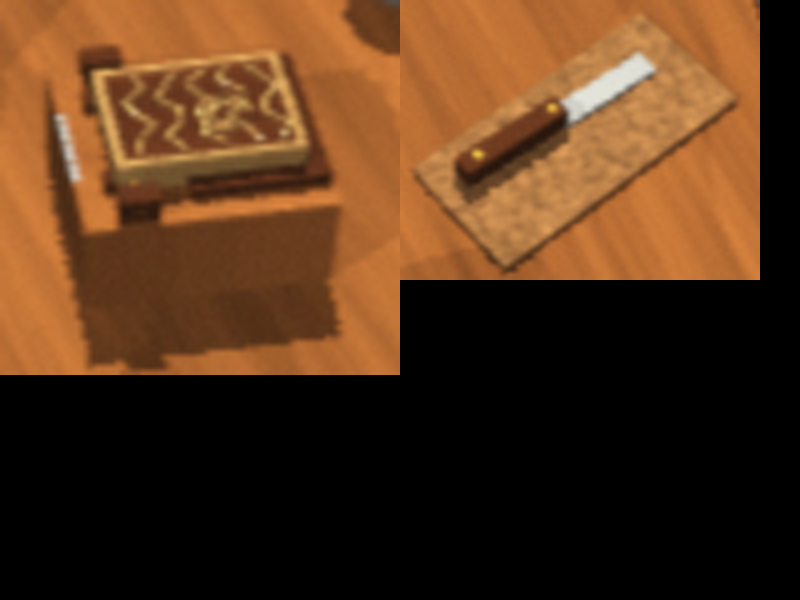

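The crops show the block's top corners, the white strip on the near top edge and the mat and lever outlines. The lever's x axis runs handle to blade, up-left in the top view. Now I'll fit the poses from both cameras.

```bash
cat > h.py <<'E'
import numpy as np,pickle,cv2
from scipy.optimize import least_squares
from scipy.spatial.transform import Rotation as R
def proj(s,P):
    T=np.linalg.inv(s["cam_to_world"]);p=(T[:3,:3]@np.asarray(P,float).T).T+T[:3,3]
    q=np.c_[p[:,0],-p[:,1],-p[:,2]]@s["mtx"].T
    return q[:,:2]/q[:,2:]
def ray(s,uv,z):
    T=s["cam_to_world"];K=s["mtx"];d=np.linalg.solve(K,[uv[0],uv[1],1]);d=T[:3,:3]@[d[0],-d[1],-d[2]]
    return T[:3,3]+d*(z-T[2,3])/d[2]
def place(p,L):
    c,s=np.cos(p[2]),np.sin(p[2]);L=np.asarray(L)
    return np.c_[p[0]+c*L[:,0]-s*L[:,1],p[1]+s*L[:,0]+c*L[:,1],L[:,2]]
def fit(obs,x0):  # obs: list (snap, local pts(world z), uv)
    f=lambda p:np.concatenate([(proj(s,place(p,L))-uv).ravel() for s,L,uv in obs])
    r=least_squares(f,x0,loss="soft_l1");return r.x,f(r.x).reshape(-1,2)
E
python3 - <<'E'
from h import *
d=pickle.load(open("d0.pkl","rb"));t,s=d["top"],d["side"]
u=lambda a,k,o:(np.array(a,float)+.5)/k-.5+np.array(o)
B=[[.06,.044,.092],[.06,-.044,.092],[-.06,-.044,.092],[-.06,.044,.092]]
tu=u([[138,78],[298,114],[248,328],[90,292]],5,(222,92))
su=u([[278,53],[308,150],[118,168],[93,70]],5,(262,152))
M=[[.11,.05,.006],[.11,-.05,.006],[-.11,-.05,.006],[-.11,.05,.006]]
mt=u([[40,62],[172,27],[258,316],[132,352]],4,(318,126))
ms=u([[238,15],[337,100],[107,270],[15,175]],4,(265,235))
Lt=[[.085,.009,.010],[.085,-.009,.010],[.005,.009,.010],[-.085,0,.026]]
lt=u([[92,92],[117,86],[118,198],[164,316]],4,(318,126))
Ls=[[.085,.009,.010],[.085,-.009,.010],[-.085,0,.026]]
ls=u([[238,53],[256,70],[57,161]],4,(265,235))
def run(n,a,b,x0):
    for nm,o in(("both",a+b),("top",a),("side",b)):
        x,e=fit(o,x0);print(n,nm,np.round(x,4),np.round(np.abs(e).max(),2))
    return x
run("block",[(t,B,tu)],[(s,B,su)],[.5,0,0])
run("mat",[(t,M,mt)],[(s,M,ms)],[.45,-.3,0])
run("lever",[(t,Lt,lt)],[(s,Ls,ls)],[.45,-.3,0])
for p in([105,342],[210,370]):print("strip",ray(t,u(p,5,(222,92)),.07).round(4))
for p in([57,116],[77,180]):print("strip s",ray(s,u(p,5,(262,152)),.07).round(4))
print("objs",ray(t,(338,96),.06).round(3),ray(t,(152,104),.07).round(3))
pos=r0=None
E
```

```text
block both [ 0.6022 -0.0325 -0.2313] 1.11
block top [ 0.6007 -0.0321 -0.2216] 0.29
block side [ 0.6046 -0.0327 -0.2527] 0.34
mat both [ 0.4997 -0.3099  0.2932] 1.7
mat top [ 0.4989 -0.3081  0.2824] 1.14
mat side [ 0.5002 -0.3116  0.3008] 1.01
lever both [ 0.4894 -0.2936  0.2183] 0.63
lever top [ 0.4885 -0.2937  0.2218] 0.16
lever side [ 0.4908 -0.2932  0.2137] 0.31
strip [0.5273 0.0167 0.07  ]
strip [ 0.5118 -0.0415  0.07  ]
strip s [0.5285 0.0171 0.07  ]
strip s [ 0.5176 -0.0411  0.07  ]
objs [ 0.709 -0.249  0.06 ] [0.685 0.273 0.07 ]
```

```bash
cat >> h.py <<'E'
def rows(wps,pos=None,rot=None):
    """wps: (x,y,z,yaw of tool x[,pitch]); prints scaled shift/turn per call, chained"""
    from plant import r
    s=r.get_state()
    pos=s["tool_pos"] if pos is None else pos; rot=R.from_quat(s["eef_rot"]) if rot is None else rot
    for w in wps:
        # tool: x along yaw, z down; pitch>0 = tip of lever up
        n=R.from_euler("z",w[3])*R.from_euler("y",-(w[4] if len(w)>4 else 0))*R.from_euler("x",np.pi)
        print(w,np.round(rot.inv().apply(np.array(w[:3])-pos)/.15,3),np.round((rot.inv()*n).as_rotvec()/(np.pi/2),3))
        pos,rot=np.array(w[:3]),n
E
python3 - <<'E'
from h import *
rows([(.25,.52,.25,2.3),(.36,.40,.25,1.7),(.46,.28,.25,1.1),(.52,.14,.25,.6),(.54,-.02,.25,.3),(.50,-.16,.25,.2185),(.4597,-.3001,.16,.2185),(.4597,-.3001,.009,.2185)])
E
```

```text
(0.25, 0.52, 0.25, 2.3) [-0.848 -0.411 -0.079] [-0.001  0.     0.392]
(0.36, 0.4, 0.25, 1.7) [-1.085  0.014  0.   ] [-0.    -0.     0.382]
(0.46, 0.28, 0.25, 1.1) [-0.879  0.558  0.   ] [ 0.    -0.     0.382]
(0.52, 0.14, 0.25, 0.6) [-0.65  0.78  0.  ] [-0.    -0.     0.318]
(0.54, -0.02, 0.25, 0.3) [-0.492  0.956  0.   ] [ 0.    -0.     0.191]
(0.5, -0.16, 0.25, 0.2185) [-0.531  0.813  0.   ] [-0.    -0.     0.052]
(0.4597, -0.3001, 0.16, 0.2185) [-0.465  0.854  0.6  ] [0. 0. 0.]
(0.4597, -0.3001, 0.009, 0.2185) [ 0.    -0.     1.007] [0. 0. 0.]
```

```bash
P="python3 -m pendant"
$P '[1,-0.85,-0.41,-0.08,0,0,0.39, 1,-0.85,-0.41,-0.08,0,0,0.39, 1,-0.85,-0.41,-0.08,0,0,0.39, 1,-0.85,-0.41,-0.08,0,0,0.39, 1,-0.85,-0.41,-0.08,0,0,0.39]' &&
$P '[1,-0.98,0.01,0,0,0,0.38, 1,-0.98,0.01,0,0,0,0.38, 1,-0.98,0.01,0,0,0,0.38, 1,-0.98,0.01,0,0,0,0.38, 1,-0.98,0.01,0,0,0,0.38]' &&
$P '[1,-0.88,0.56,0,0,0,0.38, 1,-0.88,0.56,0,0,0,0.38, 1,-0.88,0.56,0,0,0,0.38, 1,-0.88,0.56,0,0,0,0.38, 1,-0.88,0.56,0,0,0,0.38]' &&
$P '[1,-0.65,0.78,0,0,0,0.32, 1,-0.65,0.78,0,0,0,0.32, 1,-0.65,0.78,0,0,0,0.32, 1,-0.65,0.78,0,0,0,0.32, 1,-0.65,0.78,0,0,0,0.32]' &&
$P '[1,-0.49,0.96,0,0,0,0.19, 1,-0.49,0.96,0,0,0,0.19, 1,-0.49,0.96,0,0,0,0.19, 1,-0.49,0.96,0,0,0,0.19, 1,-0.49,0.96,0,0,0,0.19]'
python3 - <<'E'
from h import *
rows([(.50,-.16,.25,.2185),(.4597,-.3001,.155,.2185),(.4597,-.3001,.009,.2185)])
E
```

```text
clock: 0.6
tool_pos: [0.2516, 0.5197, 0.2507]
eef_rot: [0.409, 0.913, -0.0, 0.0]
contact_force: [-0.8, 0.5, -0.1]
opening: 1.002
finger_force: 0.0
clock: 1.1
tool_pos: [0.3496, 0.4124, 0.2505]
eef_rot: [0.657, 0.754, -0.0, -0.0]
contact_force: [-0.9, 0.9, -0.3]
opening: 1.0
finger_force: 0.0
clock: 1.6
tool_pos: [0.4509, 0.2934, 0.2504]
eef_rot: [0.849, 0.529, -0.0, -0.0]
contact_force: [-0.8, -0.2, 1.0]
opening: 1.002
finger_force: 0.0
clock: 2.1
tool_pos: [0.5117, 0.1555, 0.2502]
eef_rot: [0.953, 0.303, -0.0, -0.001]
contact_force: [0.4, -0.0, 0.3]
opening: 1.004
finger_force: 0.0
clock: 2.6
tool_pos: [0.534, -0.0055, 0.2504]
eef_rot: [0.988, 0.156, -0.0, -0.001]
contact_force: [-0.3, -0.0, -0.7]
opening: 0.999
finger_force: 0.0
(0.5, -0.16, 0.25, 0.2185) [-0.534  0.91   0.002] [-0.001  0.     0.061]
(0.4597, -0.3001, 0.155, 0.2185) [-0.465  0.854  0.633] [0. 0. 0.]
(0.4597, -0.3001, 0.009, 0.2185) [ 0.    -0.     0.973] [0. 0. 0.]
```

```bash
P="python3 -m pendant"
$P '[0.6,-0.53,0.91,0,0,0,0.06, 0.6,-0.53,0.91,0,0,0,0.06, 0.6,-0.53,0.91,0,0,0,0.06, 0.6,-0.53,0.91,0,0,0,0.06, 0.6,-0.53,0.91,0,0,0,0.06]' >/dev/null &&
$P '[0.6,-0.47,0.85,0.63,0,0,0, 0.6,-0.47,0.85,0.63,0,0,0, 0.6,-0.47,0.85,0.63,0,0,0, 0.6,-0.47,0.85,0.63,0,0,0, 0.6,-0.47,0.85,0.63,0,0,0]'
python3 - <<'E'
from h import *
from plant import r
rows([(.4597,-.3001,.060,.2185),(.4597,-.3001,.009,.2185)])
s=r.snapshot("wrist");cv2.imwrite("pics/w1.png",s["img"][:,:,::-1])
print(proj(s,place([.489,-.2936,.2185],[[-.03,0,.026],[.085,0,.01],[-.085,0,.026],[-.03,.009,.026],[-.03,-.009,.026]])).round(0).tolist())
E
```

```text
clock: 3.6
tool_pos: [0.4579, -0.2988, 0.1542]
eef_rot: [0.994, 0.108, -0.001, -0.001]
contact_force: [-0.1, 0.0, -0.1]
opening: 0.599
finger_force: 0.0
(0.4597, -0.3001, 0.06, 0.2185) [0.011 0.013 0.628] [-0.002  0.001 -0.001]
(0.4597, -0.3001, 0.009, 0.2185) [ 0.   -0.    0.34] [0. 0. 0.]
[[260.0, 181.0], [260.0, 38.0], [260.0, 240.0], [249.0, 181.0], [270.0, 181.0]]
```

View pics/w1.png

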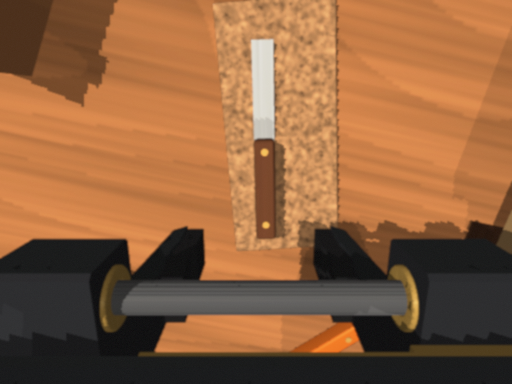

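The wrist view shows the lever centred at about column 264, tip (262,39), rear (266,238), against predictions of (260,38) and (260,240). It agrees within 3 mm and 0.02 rad, so I'll correct slightly and grasp.

```bash
P="python3 -m pendant"
$P '[0.6,0.01,0.03,0.3,0,0,-0.013, 0.6,0.01,0.03,0.6,0,0,-0.013, 0.6,0.01,0.03,0.8,0,0,-0.013, 0.6,0.01,0.03,0.9,0,0,-0.013, 0.6,0.01,0.03,0.96,0,0,-0.013, 0.6,0.01,0.03,0.96,0,0,-0.013]' 40
$P '[0,0,0,0,0,0,0, 0,0,0,0,0,0,0, 0,0,0,0,0,0,0, 0,0,0,0,0,0,0, 0,0,0,0,0,0,0, 0,0,0,0,0,0,0, 0,0,0,0,0,0,0]' 40
$P '[0,0,0,-0.2,0,0,0, 0,0,0,-0.4,0,0,0, 0,0,0,-0.7,0,0,0, 0,0,0,-1,0,0,0, 0,0,0,-1,0,0,0, 0,0,0,-1,0,0,0]' 40
python3 - <<'E'
from h import *
from plant import r
for n in("side","wrist"):
    s=r.snapshot(n); pickle.dump(s,open(n+"1.pkl","wb"))
    cv2.imwrite(f"pics/{n}1.png",s["img"][:,:,::-1])
a=cv2.imread("pics/side1.png")[180:320,230:380];b=cv2.imread("pics/wrist1.png")
A=np.zeros((384,512+411,3),np.uint8);A[:,:512]=b;A[:,512:]=cv2.resize(a,(411,384))
cv2.imwrite("pics/cmp1.png",cv2.resize(A,None,fx=.86,fy=.86))
E
```

```text
clock: 4.25
tool_pos: [0.4615, -0.3029, 0.0123]
eef_rot: [0.993, 0.118, 0.0, -0.0]
contact_force: [0.4, -0.1, 0.4]
opening: 0.601
finger_force: 0.0
clock: 4.95
tool_pos: [0.4604, -0.3045, 0.0126]
eef_rot: [0.993, 0.117, 0.0, -0.0]
contact_force: [-0.6, 1.4, 6.5]
opening: 0.201
finger_force: 40.0
clock: 5.55
tool_pos: [0.4605, -0.3045, 0.1627]
eef_rot: [0.993, 0.117, 0.001, 0.0]
contact_force: [-0.2, 0.3, -1.0]
opening: 0.203
finger_force: 40.0
```

View pics/cmp1.png

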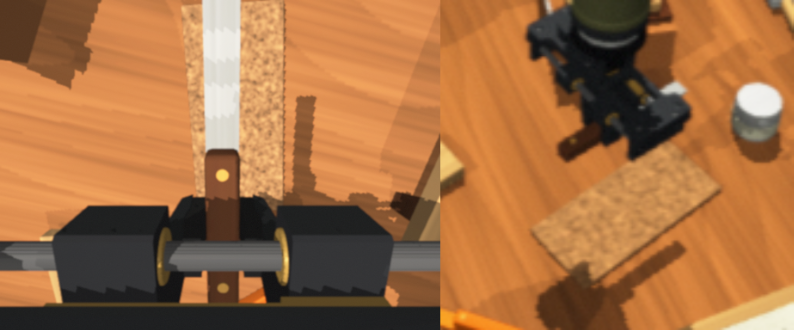

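The wrist view shows the lever gripped along the tool axis. The side view shows its handle end at about (285,244) and blade tip at about (334,217), with the mat empty. Next I'll compare that with the expected in-hand pose and work out the approach.

Run:
```python
from h import *
from plant import r
st=r.get_state();T=R.from_quat(st["eef_rot"]);p=np.array(st["tool_pos"])
yaw=np.arctan2(*T.apply([1,0,0])[1::-1]);print("yaw",yaw)
s=pickle.load(open("side1.pkl","rb"));w=pickle.load(open("wrist1.pkl","rb"))
g=lambda L:p+T.apply(np.c_[np.array(L)[:,0]+.030,-np.array(L)[:,1],.0066-np.array(L)[:,2]])
L=[[.085,0,.004],[-.085,0,.02],[.005,0,.02],[-.085,0,0]]
print("side",proj(s,g(L)).round(1).tolist());print("wrist*.86",(proj(w,g(L))*.86).round(1).tolist(), (proj(w,g([[.005,.009,.02],[.005,-.009,.02],[.05,.009,.004],[.05,-.009,.004]]))*.86).round(1).tolist())
by=-.23; B=np.array([.602,-.0325]); ex=np.array([np.cos(by),np.sin(by)])
# tip at bed x; TCP at lever x=-.03 -> bed x = tip-.115 ; z: underside + .0066
for tip,z in((-.100,.2),(-.100,.0786),(-.048,.0786)):
    q=B+ex*(tip-.115);print(tip,q.round(4),np.hypot(*q))
t0=B+ex*(-.215)
rows([(.49,-.17,.25,0.),(.43,-.04,.25,-.23),(*t0,.12,by),(*t0,.082,by)])
```

```text
yaw 0.2347317572155122
side [[330.9, 217.0], [279.8, 243.1], [308.0, 226.7], [279.7, 248.0]]
wrist*.86 [[220.0, -20.5], [220.4, 311.2], [220.1, 156.0], [220.6, 287.1]] [[201.4, 156.0], [238.8, 156.0], [202.0, 60.0], [238.4, 60.0]]
-0.1 [0.3927 0.0165] 0.3930088817030785
-0.1 [0.3927 0.0165] 0.3930088817030785
-0.048 [0.4433 0.0047] 0.4433168740140057
(0.49, -0.17, 0.25, 0.0) [ 0.404 -0.82  -0.593] [-0.001  0.001  0.149]
(0.43, -0.04, 0.25, -0.23) [-0.4   -0.867 -0.   ] [ 0.    -0.     0.146]
(np.float64(0.3926617250738444), np.float64(0.016515167560065505), 0.12, -0.23) [-0.328 -0.31   0.867] [0. 0. 0.]
(np.float64(0.3926617250738444), np.float64(0.016515167560065505), 0.082, -0.23) [-0.    -0.     0.253] [0. 0. 0.]
```

```bash
P="python3 -m pendant"
$P '[0,0.4,-0.82,-0.59,0,0,0.15, 0,0.4,-0.82,-0.59,0,0,0.15, 0,0.4,-0.82,-0.59,0,0,0.15, 0,0.4,-0.82,-0.59,0,0,0.15, 0,0.4,-0.82,-0.59,0,0,0.15]' >/dev/null &&
$P '[0,-0.4,-0.86,0,0,0,0.146, 0,-0.4,-0.86,0,0,0,0.146, 0,-0.4,-0.86,0,0,0,0.146, 0,-0.4,-0.86,0,0,0,0.146, 0,-0.4,-0.86,0,0,0,0.146]'
cat >> h.py <<'E'
B=np.array([.602,-.0325]);by=-.23;ex=np.array([np.cos(by),np.sin(by)])
def tip2tcp(tx,z,pitch,lx=.033,lz=.0066):
    "TCP so that the lever's lower tip corner is at bed (tx,0), height z, lever pitched tip up by pitch"
    L=lx+.085; c,s=np.cos(pitch),np.sin(pitch)
    q=B+ex*(tx-L*c+lz*-s); return (round(q[0],4),round(q[1],4),round(z-L*s+lz*c,4),by,pitch)
E
python3 - <<'E'
from h import *
w=[tip2tcp(-.072,.11,-.04),tip2tcp(-.072,.075,-.04),tip2tcp(-.072,.069,-.04)]
rows(w)
E
```

```text
clock: 6.65
tool_pos: [0.4294, -0.0428, 0.2497]
eef_rot: [0.993, -0.115, -0.001, 0.001]
contact_force: [0.4, 0.2, -1.0]
opening: 0.203
finger_force: 40.0
(np.float64(0.4174), np.float64(0.0107), np.float64(0.1213), -0.23, -0.04) [-0.158 -0.33   0.856] [ 0.001 -0.024 -0.001]
(np.float64(0.4174), np.float64(0.0107), np.float64(0.0863), -0.23, -0.04) [ 0.009 -0.     0.233] [0. 0. 0.]
(np.float64(0.4174), np.float64(0.0107), np.float64(0.0803), -0.23, -0.04) [ 0.002 -0.     0.04 ] [0. 0. 0.]
```

```bash
P="python3 -m pendant"
$P '[0,-0.16,-0.33,0.4,0,-0.024,0, 0,-0.16,-0.33,0.85,0,-0.024,0, 0,-0.16,-0.33,0.85,0,-0.024,0, 0,-0.16,-0.33,0.85,0,-0.024,0, 0,-0.16,-0.33,0.85,0,-0.024,0]'
python3 - <<'E'
from h import *
from plant import r
w=[tip2tcp(-.072,.075,-.04),tip2tcp(-.072,.069,-.04)]
rows(w)
A=np.zeros((480,800,3),np.uint8)
a=r.snapshot("wrist");b=r.snapshot("side");pickle.dump((a,b),open("s2.pkl","wb"))
A[:384,:400]=cv2.resize(a["img"],(400,300)).repeat(1,0)[:300].__array__() if 0 else np.pad(cv2.resize(a["img"],(400,300)),((0,84),(0,0),(0,0)))
A[:320,400:]=cv2.resize(b["img"][145:225,255:355],(400,320),interpolation=cv2.INTER_CUBIC)
cv2.imwrite("pics/s2.png",A[:,:,::-1])
E
```

```text
clock: 7.15
tool_pos: [0.4186, 0.0091, 0.1232]
eef_rot: [0.993, -0.117, -0.019, -0.001]
contact_force: [0.3, -0.3, -1.0]
opening: 0.198
finger_force: 40.0
(np.float64(0.4174), np.float64(0.0107), np.float64(0.0863), -0.23, -0.04) [-0.001 -0.009  0.246] [ 0.001 -0.001 -0.003]
(np.float64(0.4174), np.float64(0.0107), np.float64(0.0803), -0.23, -0.04) [ 0.002 -0.     0.04 ] [0. 0. 0.]
```

View pics/s2.png

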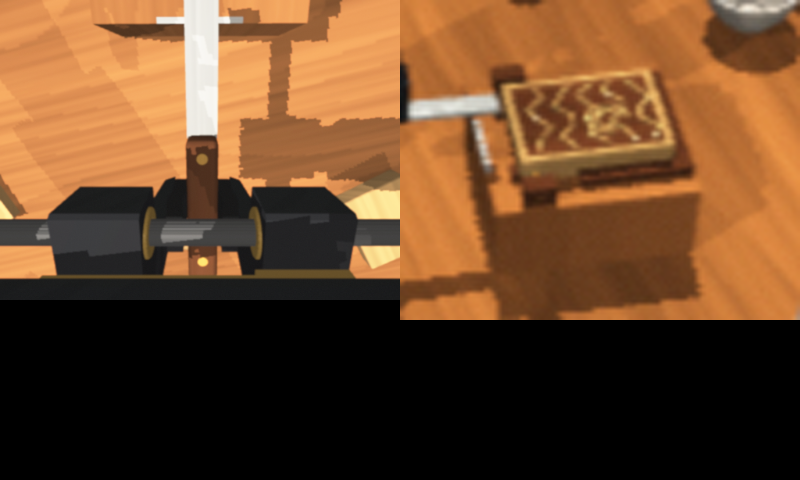

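Wrist view: the blade centre (202) sits over the white strip's centre (200), square to the edge. Side view: the tip is in front of the block, above the ledge. Now I'll lower until it touches.

```bash
P="python3 -m pendant"
$P '[0,0,-0.01,0.12,0,0,0, 0,0,-0.01,0.2,0,0,0, 0,0,-0.01,0.245,0,0,0, 0,0,-0.01,0.245,0,0,0, 0,0,-0.01,0.245,0,0,0]'
$P '[0,0,0,0.02,0,0,0, 0,0,0,0.02,0,0,0, 0,0,0,0.02,0,0,0]'
$P '[0,0,0,0.01,0,0,0, 0,0,0,0.02,0,0,0, 0,0,0,0.02,0,0,0]'
python3 -c "
from plant import r;print(r.get_state()['contact_force'],r.get_state()['moment'])
from h import *
rows([tip2tcp(-.072,.070,-.04)])"
```

```text
clock: 7.75
tool_pos: [0.4179, 0.0131, 0.0874]
eef_rot: [0.993, -0.115, -0.018, -0.002]
contact_force: [-0.2, -0.2, -1.3]
opening: 0.199
finger_force: 40.0
clock: 8.05
tool_pos: [0.4171, 0.0137, 0.0836]
eef_rot: [0.993, -0.115, -0.019, -0.002]
contact_force: [0.1, 0.2, -1.2]
opening: 0.197
finger_force: 40.0
clock: 8.35
tool_pos: [0.4169, 0.0137, 0.0803]
eef_rot: [0.993, -0.115, -0.019, -0.002]
contact_force: [-0.8, 0.4, -0.4]
opening: 0.197
finger_force: 40.0
[-0.8424094   0.35721969 -0.39268203] [ 0.00147963  0.06018949 -0.00461209]
(np.float64(0.4174), np.float64(0.0107), np.float64(0.0813), -0.23, -0.04) [ 0.008  0.019 -0.007] [-0.    -0.001 -0.   ]
```

```bash
P="python3 -m pendant"
$P '[0,0,0.015,0.005,0,0,0, 0,0,0.015,0.01,0,0,0, 0,0,0.015,0.01,0,0,0]'
$P '[0,0,0,0.005,0,0,0, 0,0,0,0.01,0,0,0, 0,0,0,0.01,0,0,0]'
python3 -c "
from plant import r;print(r.get_state()['contact_force'],r.get_state()['moment'])"
```

```text
clock: 8.65
tool_pos: [0.4164, 0.0116, 0.079]
eef_rot: [0.993, -0.115, -0.019, -0.002]
contact_force: [-0.9, 1.0, 2.2]
opening: 0.199
finger_force: 40.0
clock: 8.95
tool_pos: [0.4162, 0.0116, 0.0775]
eef_rot: [0.993, -0.115, -0.019, -0.002]
contact_force: [0.0, 0.9, 2.4]
opening: 0.199
finger_force: 40.0
[0.04014568 0.94933874 2.38228045] [ 0.17777372 -0.07301335  0.14264551]
```

```bash
P="python3 -m pendant"
$P '[0,0,0,-0.007,0,0,0, 0,0.04,0,-0.009,0,0,0, 0,0.08,0,-0.01,0,0,0, 0,0.11,0,-0.012,0,0,0, 0,0.11,0,-0.012,0,0,0]'
$P '[0,0.02,0,-0.001,0,0,0, 0,0.04,0,-0.002,0,0,0, 0,0.04,0,-0.002,0,0,0]'
python3 -c "
from h import *
rows([tip2tcp(-.048,.070,-.04)])"
```

```text
clock: 9.45
tool_pos: [0.4339, 0.0071, 0.0786]
eef_rot: [0.993, -0.115, -0.018, -0.002]
contact_force: [1.4, -0.4, -0.3]
opening: 0.2
finger_force: 40.0
clock: 9.75
tool_pos: [0.4387, 0.0062, 0.0787]
eef_rot: [0.993, -0.115, -0.018, -0.002]
contact_force: [0.1, 0.2, 0.3]
opening: 0.202
finger_force: 40.0
(np.float64(0.4407), np.float64(0.0053), np.float64(0.0813), -0.23, -0.04) [ 0.014  0.003 -0.018] [ 0.    -0.002 -0.   ]
```

```bash
P="python3 -m pendant"
$P '[0,0.01,0,0,0,0,0, 0,0.015,0,0,0,0,0, 0,0.015,0,0,0,0,0]'
$P '[0,0.01,0,0,0,0,0, 0,0.015,0,0,0,0,0, 0,0.015,0,0,0,0,0]'
python3 - <<'E'
from h import *
from plant import r
A=np.zeros((320,800,3),np.uint8)
a=r.snapshot("wrist");b=r.snapshot("side")
A[:300,:400]=cv2.resize(a["img"],(400,300))
A[:,400:]=cv2.resize(b["img"][145:225,255:355],(400,320),interpolation=cv2.INTER_CUBIC)
cv2.imwrite("pics/s3.png",A[:,:,::-1])
E
```

```text
clock: 10.05
tool_pos: [0.4404, 0.0059, 0.0786]
eef_rot: [0.993, -0.115, -0.019, -0.002]
contact_force: [-1.7, -0.7, 0.4]
opening: 0.2
finger_force: 40.0
clock: 10.35
tool_pos: [0.4428, 0.0053, 0.0786]
eef_rot: [0.993, -0.115, -0.019, -0.002]
contact_force: [-0.5, 0.6, 1.4]
opening: 0.203
finger_force: 40.0
```

View pics/s3.png

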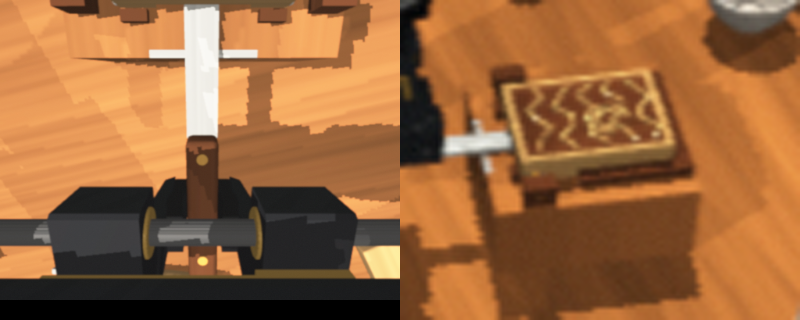

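Wrist view: the blade passes over the strip at row 54 and enters under the block at row 5, and the handle front is at row 137. Side view: the blade is under the near edge. Next I'll compute the insertion depth from this view.

Run:
```python
from h import *
from plant import r
a=r.snapshot("wrist")
k=512/400
e=ray(a,np.array([202,54])*k,.070)[:2]; h=ray(a,np.array([202,137])*k,.091)[:2]; n=ray(a,np.array([202,6])*k,.077)[:2]
b=lambda q:((q-B)@ex).round(4)
print("edge",b(e),"handle front",b(h),"tip",b(h)+.08,"block edge",b(n))
st=r.get_state();print((np.array(st["tool_pos"][:2])-B)@ex)
```

```text
edge -0.0832 handle front -0.1251 tip -0.04509999999999999 block edge -0.061
-0.16361315784717836
```

```bash
cat >> h.py <<'E'
def lift(ths,f=.0795,fx=-.0841,h=.005):
    from plant import r
    st=r.get_state();p0=np.array(st["tool_pos"]);r0=R.from_quat(st["eef_rot"])
    print("theta now",round(np.arcsin(r0.apply([1,0,0])[2]),3))
    for t in ths:
        c,s=np.cos(t),np.sin(t);q=B+ex*(fx-f*c-h*s)
        n=R.from_euler("z",by)*R.from_euler("y",-t)*R.from_euler("x",np.pi)
        print(t,np.round(r0.inv().apply(np.r_[q,.070-f*s+h*c]-p0)/.15,3),np.round((r0.inv()*n).as_rotvec()/(np.pi/2),3))
E
python3 -c "
from h import *
lift([0,.05,.1,.15,.2,.25,.3,.35,.4])"
```

```text
theta now -0.037
0 [0.001 0.003 0.024] [-0.     0.024 -0.   ]
0.05 [0.001 0.003 0.05 ] [-0.     0.056 -0.   ]
0.1 [0.002 0.003 0.077] [-0.     0.087 -0.   ]
0.15 [0.005 0.003 0.103] [-0.     0.119 -0.   ]
0.2 [0.009 0.003 0.13 ] [-0.     0.151 -0.   ]
0.25 [0.014 0.003 0.156] [ 0.     0.183 -0.   ]
0.3 [0.021 0.003 0.181] [ 0.     0.215 -0.   ]
0.35 [0.029 0.003 0.207] [ 0.     0.247 -0.   ]
0.4 [0.038 0.003 0.232] [ 0.     0.278 -0.   ]
```

```bash
P="python3 -m pendant"
$P '[0,0,0,0.024,0,0.024,0, 0,0,0,0.037,0,0.04,0, 0,0,0,0.05,0,0.056,0, 0,0,0,0.063,0,0.071,0, 0,0,0,0.077,0,0.087,0, 0,0.005,0,0.09,0,0.103,0, 0,0.005,0,0.103,0,0.119,0, 0,0.005,0,0.103,0,0.119,0]' 50
python3 -c "
from h import *
lift([.15,.2,.25,.3,.35,.4])"
```

```text
clock: 11.3
tool_pos: [0.4514, 0.0093, 0.0854]
eef_rot: [0.992, -0.116, 0.038, 0.011]
contact_force: [-21.9, 1.4, -3.6]
opening: 0.197
finger_force: 50.0
theta now 0.077
0.15 [-0.06   0.04   0.145] [ 0.008  0.046 -0.001]
0.2 [-0.059  0.04   0.172] [ 0.009  0.078 -0.001]
0.25 [-0.057  0.04   0.198] [ 0.009  0.11  -0.001]
0.3 [-0.053  0.039  0.225] [ 0.009  0.142 -0.001]
0.35 [-0.048  0.039  0.251] [ 0.009  0.174 -0.001]
0.4 [-0.042  0.039  0.277] [ 0.009  0.206 -0.   ]
```

```bash
python3 -c "
from plant import r;import numpy as np
s=r.get_state();print(np.round(s['q'],3),np.round(s['joint_torque'],1),s['contact_force'])"
```

```text
[-0.228  0.773  0.123  2.276 -1.     0.054 -0.948] [  0.2 -50.    4.8 -16.8   0.1  -5.6   0.3] [-21.89375072   1.35933419  -3.61745699]
```

The wrist reached joint limits (q6 and q5), so the arm cannot tilt the tool that way. I'll back off gently first, then let the lever pivot in the pads so that the tool leans forward relative to it.

```bash
P="python3 -m pendant"
$P '[0,0.004,0,-0.026,0,-0.03,0, 0,0.004,0,-0.026,0,-0.03,0]'
python3 -c "
from plant import r;import numpy as np
s=r.get_state();print(np.round(s['q'],3))"
```

```text
clock: 11.5
tool_pos: [0.4525, 0.0099, 0.0897]
eef_rot: [0.993, -0.116, 0.014, 0.008]
contact_force: [-20.5, 2.5, -1.2]
opening: 0.197
finger_force: 50.0
[-0.307  0.786  0.277  2.233 -0.974  0.209 -0.953]
```

```bash
P="python3 -m pendant"
$P '[0,-0.03,0,0,0,-0.02,0, 0,-0.03,0,0.02,0,-0.03,0, 0,-0.03,0,0.04,0,-0.03,0, 0,-0.03,0,0.04,0,-0.03,0]'
python3 - <<'E'
from plant import r
from h import *
s=r.get_state();print(np.round(s['q'],3));b=lambda q:((np.array(q[:2])-B)@ex).round(4);print("tcp bed x",b(s["tool_pos"]))
a=r.snapshot("wrist");c=r.snapshot("side");t=r.snapshot("top");pickle.dump((a,c,t),open("s4.pkl","wb"))
A=np.zeros((320,800,3),np.uint8)
A[:300,:400]=cv2.resize(a["img"],(400,300))
A[:,400:]=cv2.resize(c["img"][145:225,255:355],(400,320),interpolation=cv2.INTER_CUBIC)
cv2.imwrite("pics/s4.png",A[:,:,::-1])
E
```

```text
clock: 11.9
tool_pos: [0.4518, 0.0099, 0.0842]
eef_rot: [0.993, -0.117, -0.005, 0.006]
contact_force: [-17.3, 2.0, 5.0]
opening: 0.196
finger_force: 50.0
[-0.326  0.81   0.327  2.203 -0.939  0.281 -0.979]
tcp bed x -0.1559
```

View pics/s4.png

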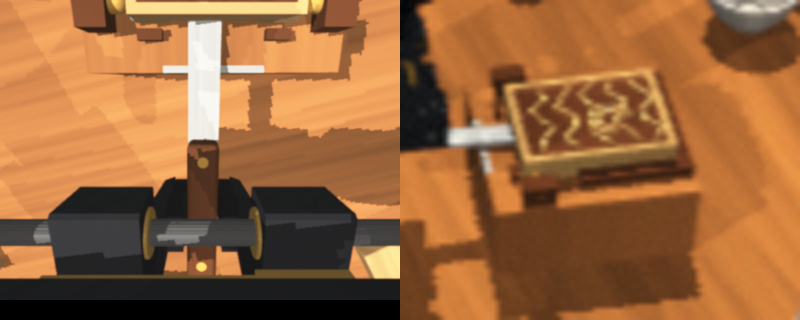

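The view shows the lever still straight in the slot with the block seated. The tip is pressing on the slot's back wall, so I'll ease back.

```bash
P="python3 -m pendant"
$P '[0,-0.03,0,0,0,0,0, 0,-0.03,0,0,0,0,0]'
$P '[0,-0.03,0,0.01,0,0,0, 0,-0.03,0,0.01,0,0,0]'
python3 - <<'E'
from plant import r
from h import *
s=r.get_state();print(np.round(s['q'],3));b=lambda q:((np.array(q[:2])-B)@ex).round(4);print("tcp bed x",b(s["tool_pos"]))
E
```

```text
clock: 12.25
tool_pos: [0.4518, 0.0098, 0.0849]
eef_rot: [0.993, -0.117, -0.001, 0.007]
contact_force: [-10.8, 1.2, 1.7]
opening: 0.199
finger_force: 50.0
clock: 12.45
tool_pos: [0.4518, 0.0103, 0.0837]
eef_rot: [0.993, -0.116, 0.003, 0.007]
contact_force: [-3.9, 0.2, -0.2]
opening: 0.2
finger_force: 50.0
[-0.31   0.803  0.288  2.217 -0.947  0.236 -0.978]
tcp bed x -0.156
```

```bash
P="python3 -m pendant"
$P '[0,-0.025,0,0.01,0,0,0, 0,-0.025,0,0.01,0,0,0]' 15
$P '[0,-0.005,0,0.015,0,-0.06,0, 0,-0.01,0,0.03,0,-0.12,0, 0,-0.015,0,0.04,0,-0.18,0, 0,-0.02,0,0.045,0,-0.24,0, 0,-0.02,0,0.045,0,-0.29,0, 0,-0.02,0,0.045,0,-0.29,0]' 15
python3 - <<'E'
from plant import r
from h import *
s=r.get_state();print(np.round(s['q'],3));b=lambda q:((np.array(q[:2])-B)@ex).round(4);print("tcp bed x",b(s["tool_pos"]),np.arcsin(R.from_quat(s["eef_rot"]).apply([1,0,0])[2]),s["moment"])
a=r.snapshot("wrist");c=r.snapshot("side");pickle.dump((a,c),open("s5.pkl","wb"))
E
```

```text
clock: 12.65
tool_pos: [0.4505, 0.0107, 0.0823]
eef_rot: [0.993, -0.116, 0.005, 0.007]
contact_force: [-0.8, 0.3, -0.5]
opening: 0.2
finger_force: 15.0
clock: 13.25
tool_pos: [0.4479, 0.0111, 0.0744]
eef_rot: [0.969, -0.114, -0.22, -0.019]
contact_force: [0.5, 1.2, 0.1]
opening: 0.2
finger_force: 15.0
[-0.35   1.015  0.555  1.833 -0.639  0.977 -1.204]
tcp bed x -0.16 -0.44604679061026237 [ 0.05883535 -0.1911956   0.04193241]
```

```bash
cat >> h.py <<'E'
def lift2(ths,off=.446,f=.0733,fx=-.0841,h=.010,d=.006):
    from plant import r
    st=r.get_state();p0=np.array(st["tool_pos"]);r0=R.from_quat(st["eef_rot"])
    print("tool pitch",round(np.arcsin(r0.apply([1,0,0])[2]),3),"bed x",((p0[:2]-B)@ex).round(4))
    for t in ths:
        c,s=np.cos(t),np.sin(t);q=B+ex*(fx-f*c-h*s)
        n=R.from_euler("z",by)*R.from_euler("y",-(t-off))*R.from_euler("x",np.pi)
        P=np.r_[q,.070-f*s+h*c]+d*n.apply([0,0,1])
        print(t,np.round(r0.inv().apply(P-p0)/.15,3),np.round((r0.inv()*n).as_rotvec()/(np.pi/2),3))
E
python3 -c "
from h import *
lift2([0,.05,.1,.15,.2,.25,.3,.35,.4])"
```

```text
tool pitch -0.443 bed x -0.1605
0 [0.005 0.049 0.001] [ 0.007 -0.002 -0.005]
0.05 [0.015 0.049 0.024] [ 0.007  0.03  -0.004]
0.1 [0.026 0.048 0.047] [ 0.007  0.062 -0.004]
0.15 [0.038 0.048 0.069] [ 0.007  0.093 -0.004]
0.2 [0.052 0.048 0.091] [ 0.007  0.125 -0.004]
0.25 [0.066 0.047 0.112] [ 0.007  0.157 -0.004]
0.3 [0.082 0.047 0.132] [ 0.007  0.189 -0.004]
0.35 [0.098 0.047 0.151] [ 0.008  0.221 -0.003]
0.4 [0.115 0.046 0.169] [ 0.008  0.253 -0.003]
```

```bash
P="python3 -m pendant"
$P '[0,0,0.02,0,0,0,0, 0,0,0.04,0,0,0,0, 0,0,0.04,0,0,0,0]' 55
$P '[0,0.01,0,0.024,0,0.03,0, 0,0.02,0,0.046,0,0.062,0, 0,0.033,0,0.068,0,0.093,0, 0,0.047,0,0.09,0,0.125,0, 0,0.047,0,0.09,0,0.125,0]' 55
python3 - <<'E'
from h import *
from plant import r
lift2([.2,.25,.3,.35,.4,.45]);print(np.round(r.get_state()["q"],2))
c=r.snapshot("side");b=pickle.load(open("s5.pkl","rb"))[1]
Bk=[[.06,.044,.092],[.06,-.044,.092],[-.06,-.044,.092],[-.06,.044,.092]]
g=lambda s:cv2.cvtColor(s["img"],cv2.COLOR_RGB2GRAY)
p=proj(c,place([.602,-.0325,-.23],Bk)).astype(np.float32).reshape(-1,1,2)
q,ok,e=cv2.calcOpticalFlowPyrLK(g(b),g(c),p,None,winSize=(11,11));print((q-p)[:,0].round(2).tolist(),ok.ravel())
up=proj(c,place([.602,-.0325,-.23],[[x,y,z+.009*(.06-x)/.12] for x,y,z in Bk]))-p[:,0];print("9mm would be",up.round(2).tolist())
E
```

```text
clock: 13.65
tool_pos: [0.4449, 0.005, 0.0759]
eef_rot: [0.969, -0.115, -0.22, -0.019]
contact_force: [-0.5, 0.3, -1.8]
opening: 0.198
finger_force: 55.0
clock: 14.15
tool_pos: [0.444, 0.0058, 0.0608]
eef_rot: [0.985, -0.116, -0.125, -0.009]
contact_force: [0.5, -1.0, -1.0]
opening: 0.195
finger_force: 55.0
tool pitch -0.251 bed x -0.1625
0.2 [0.023 0.008 0.004] [ 0.007  0.003 -0.004]
0.25 [0.033 0.008 0.027] [ 0.007  0.035 -0.003]
0.3 [0.044 0.008 0.049] [ 0.007  0.067 -0.003]
0.35 [0.057 0.007 0.071] [ 0.007  0.099 -0.003]
0.4 [0.07  0.007 0.093] [ 0.007  0.131 -0.003]
0.45 [0.085 0.007 0.114] [ 0.007  0.163 -0.003]
[-0.35  0.95  0.5   2.02 -0.77  0.66 -1.09]
[[-0.3499999940395355, -0.6399999856948853], [-0.07999999821186066, -0.5600000023841858], [-4.889999866485596, -5.449999809265137], [-6.539999961853027, 1.309999942779541]] [1 1 1 1]
9mm would be [[-0.0, -0.0], [-0.0, 0.0], [0.07, -2.09], [0.04, -2.08]]
```

```bash
P="python3 -m pendant"
$P '[0,0.015,0,0,0,0,0, 0,0.03,0,0,0,0,0, 0,0.03,0,0,0,0,0]' 55
python3 - <<'E'
from h import *
from plant import r
a=r.snapshot("wrist");c=r.snapshot("side");pickle.dump((a,c),open("s6.pkl","wb"))
T=R.from_quat(r.get_state()["eef_rot"]);p=r.get_state()["tool_pos"]
for u in (255,262,270):
    col=a["img"][:,u-1:u+2].mean(1).astype(int)
    print(u,[(i,col[i].tolist()) for i in range(0,240,8)])
# predictions of handle front top & pins vs in-hand pitch phi (lever tip up rel. tool) , slip lx
for phi in (0,.2,.446):
    c_,s_=np.cos(phi),np.sin(phi)
    def pt(x,z,lx): # lever point-> tool frame, pad centre at lever(-lx,.010), tool (0,0,-.006)
        dx,dz=x+lx,z-.010; return [dx*c_-dz*s_,0,-.006-(dx*s_+dz*c_)]
    print(phi,proj(a,p+T.apply([pt(.005,.02,.026),pt(.04,.004,.026),pt(-.085,.02,.026)])).round(0).tolist())
E
```

```text
clock: 14.5
tool_pos: [0.448, 0.0049, 0.0591]
eef_rot: [0.985, -0.115, -0.127, -0.009]
contact_force: [-4.6, 2.3, 2.1]
opening: 0.201
finger_force: 55.0
255 [(0, [253, 230, 152]), (8, [131, 127, 117]), (16, [232, 230, 222]), (24, [233, 230, 222]), (32, [233, 230, 222]), (40, [233, 230, 223]), (48, [232, 230, 222]), (56, [233, 230, 222]), (64, [233, 230, 223]), (72, [233, 230, 223]), (80, [233, 230, 223]), (88, [234, 231, 224]), (96, [233, 231, 223]), (104, [234, 230, 223]), (112, [234, 231, 224]), (120, [234, 231, 224]), (128, [235, 232, 224]), (136, [235, 231, 224]), (144, [235, 231, 225]), (152, [235, 232, 224]), (160, [234, 232, 225]), (168, [133, 130, 125]), (176, [133, 131, 125]), (184, [133, 131, 125]), (192, [74, 46, 31]), (200, [76, 47, 31]), (208, [77, 48, 32]), (216, [82, 51, 34]), (224, [76, 47, 32]), (232, [155, 116, 57])]
262 [(0, [253, 230, 152]), (8, [167, 162, 152]), (16, [230, 227, 219]), (24, [230, 228, 220]), (32, [230, 228, 220]), (40, [230, 228, 220]), (48, [230, 228, 220]), (56, [231, 228, 220]), (64, [231, 228, 220]), (72, [231, 228, 220]), (80, [231, 228, 221]
[... 591 characters left out ...]
, 226, 219]), (56, [229, 226, 219]), (64, [229, 226, 219]), (72, [230, 227, 219]), (80, [230, 227, 220]), (88, [230, 227, 219]), (96, [230, 227, 220]), (104, [230, 227, 220]), (112, [230, 227, 220]), (120, [231, 228, 221]), (128, [231, 229, 221]), (136, [231, 229, 221]), (144, [232, 229, 221]), (152, [231, 229, 222]), (160, [218, 214, 203]), (168, [129, 127, 121]), (176, [130, 127, 121]), (184, [130, 127, 121]), (192, [76, 48, 32]), (200, [76, 47, 31]), (208, [77, 46, 31]), (216, [84, 52, 35]), (224, [76, 48, 31]), (232, [75, 48, 31])]
0 [[256.0, 194.0], [256.0, 105.0], [256.0, 375.0]]
0.2 [[256.0, 205.0], [256.0, 106.0], [256.0, 358.0]]
0.446 [[256.0, 222.0], [255.0, 117.0], [257.0, 335.0]]
```

```bash
cat >> h.py <<'E'
def blade(a,T,p,rows_=range(16,150,2)):
    "fit in-hand blade line from its apparent width; returns phi (tip up rel. tool), top-face line in tool frame"
    K=a["mtx"];X=[]
    for v in rows_:
        l=a["img"][v].astype(float);m=(l.min(1)>185)&(l.max(1)-l.min(1)<35);m[:225]=0;m[300:]=0
        i=np.flatnonzero(m)
        if len(i)<15: continue
        w=i[-1]-i[0]+1; 
        # subpixel
        Z=K[0,0]*.018/w; c=np.array([((i[0]+i[-1])/2-K[0,2])/K[0,0],(v-K[1,2])/K[1,1],1])*Z
        P=a["cam_to_world"]@[c[0],-c[1],-c[2],1]; X.append(T.inv().apply(P[:3]-p))
    X=np.array(X);k=np.polyfit(X[:,0],X[:,2],1)
    return np.arctan(-k[0]),k,X
def blade2(a,T,p):
    from scipy.optimize import least_squares
    g=a["img"].astype(float);obs=[]
    for v in range(16,150,2):
        l=g[v];m=(l.min(1)>185)&(l.max(1)-l.min(1)<35);m[:225]=0;m[300:]=0;i=np.flatnonzero(m)
        if len(i)>15: obs.append((v,i[0],i[-1]))
    return obs
E
python3 - <<'E'
from h import *
from plant import r
a=pickle.load(open("s6.pkl","rb"))[0]
st=r.get_state();T=R.from_quat(st["eef_rot"]);p=np.array(st["tool_pos"])
phi,k,X=blade(a,T,p);print(phi,k,X[::12].round(4).tolist())
print(blade2(a,T,p)[::8])
a0=pickle.load(open("wrist1.pkl","rb"));o=blade2(a0,0,0);print("ref",o[::8])
E
```

```text
0.45993046806822246 [-0.49536217  0.00119477] [[0.0905, 0.0008, -0.0427], [0.0852, 0.0007, -0.0378], [0.0786, 0.0007, -0.0361], [0.0704, 0.0019, -0.0622], [0.0639, 0.0009, -0.0257], [0.0552, 0.0008, -0.0231]]
[(16, np.int64(226), np.int64(289)), (32, np.int64(227), np.int64(288)), (48, np.int64(228), np.int64(287)), (64, np.int64(229), np.int64(286)), (80, np.int64(230), np.int64(285)), (96, np.int64(225), np.int64(299)), (112, np.int64(233), np.int64(283)), (128, np.int64(234), np.int64(282)), (144, np.int64(235), np.int64(282))]
ref [(16, np.int64(236), np.int64(278)), (32, np.int64(237), np.int64(278)), (48, np.int64(237), np.int64(278)), (64, np.int64(237), np.int64(278)), (80, np.int64(238), np.int64(277)), (96, np.int64(238), np.int64(277)), (112, np.int64(238), np.int64(277)), (128, np.int64(238), np.int64(277)), (144, np.int64(239), np.int64(277))]
```

```bash
cat >> h.py <<'E'
def lever_pose(a,T,p,front):
    """in-hand fit from wrist image: blade edges + row of handle's front top edge -> phi, x,z of lever origin in tool frame"""
    o=[q for q in blade2(a,T,p) if q[1]>=226 and q[2]<295]
    def pts(v,xl):
        ph,x0,z0=v;c,s=np.cos(ph),np.sin(ph)
        return lambda xs,y,z:T.apply(np.c_[x0+xs*c-z*s,np.full(len(xs),y),z0-(xs*s+z*c)])+p
    xs=np.linspace(.005,.085,60)
    def f(v):
        g=pts(v,0);A=proj(a,g(xs,v_y-.009,.004));Bq=proj(a,g(xs,v_y+.009,.004))
        e=[]
        for r_,l,h in o:
            e.append((np.interp(r_,A[::-1,1],A[::-1,0])-(l-.5)));e.append(np.interp(r_,Bq[::-1,1],Bq[::-1,0])-(h+.5))
        hf=proj(a,g(np.array([.005]),0,.02))[0,1]; return np.r_[e,3*(hf-front)]
    v_y=0.0
    best=None
    for vy in np.arange(-.003,.0031,.001):
        v_y=vy;s=least_squares(f,[.3,.03,.005],loss="soft_l1")
        if best is None or s.cost<best[0]: best=(s.cost,s.x,vy)
    return best
E
python3 - <<'E'
from h import *
from plant import r
st=r.get_state();T=R.from_quat(st["eef_rot"]);p=np.array(st["tool_pos"])
a=pickle.load(open("s6.pkl","rb"))[0]
l=a["img"][150:215,258:266].mean((1,2));print([int(x) for x in l[::3]])
for fr in (166,189):
    c,v,y=lever_pose(a,T,p,fr);ph,x0,z0=v;print(fr,c,v.round(4),y)
    for x in(.085,.0465,.005,-.085):
        w=p+T.apply([x0+x*np.cos(ph),0,z0-x*np.sin(ph)]);print(x,"bed",((w[:2]-B)@ex).round(4),((w[:2]-B)@[-ex[1],ex[0]]).round(4),"underside z",w[2].round(4))
E
```

```text
[229, 229, 229, 229, 158, 128, 128, 128, 129, 129, 129, 129, 92, 51, 51, 51, 52, 52, 51, 52, 54, 57]
166 26.421969168043976 [ 0.5195  0.0519 -0.0153] 0.001
0.085 bed -0.0224 0.0013 underside z 0.0831
0.0465 bed -0.0595 0.0012 underside z 0.073
0.005 bed -0.0996 0.0012 underside z 0.0622
-0.085 bed -0.1864 0.0011 underside z 0.0386
189 26.718275352726174 [ 0.5044  0.0423 -0.0106] 0.001
0.085 bed -0.0325 0.0013 underside z 0.0797
0.0465 bed -0.0698 0.0012 underside z 0.0702
0.005 bed -0.11 0.0012 underside z 0.06
-0.085 bed -0.1972 0.0011 underside z 0.0378
```

```bash
sed -i 's/g(np.array(\[.005\]),0,.02)/g(np.array([.005]),0,FZ)/; s/^def lever_pose/FZ=.004\ndef lever_pose/' h.py
python3 - <<'E'
from h import *
from plant import r
st=r.get_state();T=R.from_quat(st["eef_rot"]);p=np.array(st["tool_pos"])
a=pickle.load(open("s6.pkl","rb"))[0]
for fr in (187,):
    c,v,y=lever_pose(a,T,p,fr);ph,x0,z0=v;print(fr,c,v.round(4),y)
    for x in(.085,.0465,.005,-.085):
        w=p+T.apply([x0+x*np.cos(ph),0,z0-x*np.sin(ph)]);print(x,"bed",((w[:2]-B)@ex).round(4),((w[:2]-B)@[-ex[1],ex[0]]).round(4),"underside z",w[2].round(4))
    print("front top row",proj(a,[p+T.apply([x0+.005*np.cos(ph)-.02*np.sin(ph),0,z0-.005*np.sin(ph)-.02*np.cos(ph)])]))
A=np.zeros((384,800,3),np.uint8);c=pickle.load(open("s6.pkl","rb"))[1]
A[:300,:400]=cv2.resize(a["img"],(400,300));A[:320,400:]=cv2.resize(c["img"][145:225,250:350],(400,320),interpolation=cv2.INTER_CUBIC)
cv2.imwrite("pics/s6.png",A[:,:,::-1])
E
```

```text
187 26.71827535272573 [ 0.5044  0.03   -0.0038] 0.001
0.085 bed -0.0461 0.0013 underside z 0.0763
0.0465 bed -0.0834 0.0012 underside z 0.0668
0.005 bed -0.1236 0.0012 underside z 0.0565
-0.085 bed -0.2108 0.0011 underside z 0.0343
front top row [[255.84302291 215.12605723]]
```

View pics/s6.png

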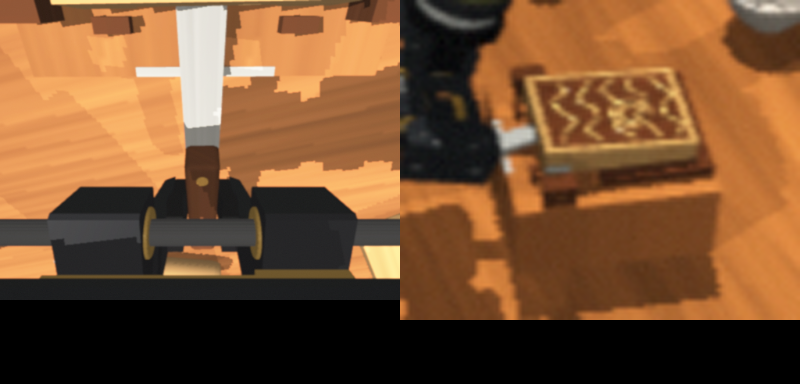

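Wrist view: the blade goes under the block, centred on the strip, with the handle tipped down. Side view: the blade is in and the near edge is beginning to rise. I'll track the block's tilt numerically from here and continue the lift.

```bash
P="python3 -m pendant"
cat > rise.py <<'E'
from h import *
from plant import r
def rise(c=None):
    c=c or r.snapshot("side");ref=pickle.load(open("s2.pkl","rb"))[1]
    g=lambda s:cv2.cvtColor(s["img"],cv2.COLOR_RGB2GRAY)
    P0=[.602,-.0325,-.23];xy=[(x,y) for x in np.arange(-.05,.056,.007) for y in np.arange(-.036,.037,.006)]
    W=np.array([(x,y,.092) for x,y in xy]);p=proj(ref,place(P0,W)).astype(np.float32)
    q,ok,e=cv2.calcOpticalFlowPyrLK(g(ref),g(c),p.reshape(-1,1,2),None,winSize=(13,13));q=q[:,0]
    q2,ok2,_=cv2.calcOpticalFlowPyrLK(g(c),g(ref),q.reshape(-1,1,2),None,winSize=(13,13))
    m=(ok.ravel()==1)&(np.linalg.norm(q2[:,0]-p,axis=1)<.3)
    def f(v): # pitch (about far lower edge), roll, dx, dy
        Rm=R.from_euler("yx",[v[0],v[1]]);L=W-[.06,0,.07];L=Rm.apply(L)+[.06+v[2],v[3],.07]
        return ((proj(c,place(P0,L))-p)-(q-p))[m].ravel()
    s=least_squares(f,[0,0,0,0],loss="soft_l1",f_scale=.3)
    for n,y in(("L",.044),("R",-.044)):
        e=R.from_euler("yx",s.x[:2]).apply([-.11,y,0]);print(n,"rise mm",round(e[2]*1000,1),end="  ")
    print("dx,dy mm",(s.x[2:]*1000).round(1),"n",m.sum(),"cost/n",round(s.cost/m.sum(),3))
if __name__=="__main__": rise()
E
python3 -c "
from rise import *
rise(pickle.load(open('s5.pkl','rb'))[1]);rise(pickle.load(open('s6.pkl','rb'))[1])"
$P '[0,-0.005,0,0,0,0,0, 0,0.002,0,0.012,0,0.016,0, 0,0.006,0,0.024,0,0.032,0, 0,0.01,0,0.036,0,0.048,0, 0,0.014,0,0.047,0,0.064,0, 0,0.014,0,0.047,0,0.064,0]' 55
python3 rise.py
```

```text
L rise mm 2.1  R rise mm 1.7  dx,dy mm [ 1.7 -0.9] n 71 cost/n 0.003
L rise mm 7.0  R rise mm 6.4  dx,dy mm [1.9 2.1] n 104 cost/n 0.012
clock: 15.2
tool_pos: [0.4494, 0.0045, 0.0519]
eef_rot: [0.99, -0.116, -0.075, -0.003]
contact_force: [-3.9, -0.2, 1.1]
opening: 0.198
finger_force: 55.0
L rise mm 11.1  R rise mm 9.6  dx,dy mm [0.3 1.3] n 126 cost/n 0.008
```

```bash
P="python3 -m pendant"
$P '[0,0.004,0,0.012,0,0.016,0, 0,0.009,0,0.024,0,0.032,0, 0,0.009,0,0.024,0,0.032,0]' 55
python3 rise.py
$P '[0,0.004,0,0.012,0,0.016,0, 0,0.009,0,0.024,0,0.032,0, 0,0.009,0,0.024,0,0.032,0]' 55
python3 rise.py; python3 -c "
from plant import r;import numpy as np
s=r.get_state();print(np.round(s['q'],3))"
```

```text
clock: 15.55
tool_pos: [0.4507, 0.004, 0.0481]
eef_rot: [0.992, -0.116, -0.05, 0.0]
contact_force: [-3.3, 0.8, 2.7]
opening: 0.199
finger_force: 55.0
L rise mm 11.8  R rise mm 10.4  dx,dy mm [0.7 1.8] n 140 cost/n 0.01
clock: 15.9
tool_pos: [0.452, 0.0036, 0.0444]
eef_rot: [0.993, -0.116, -0.025, 0.003]
contact_force: [-2.7, 1.3, 2.1]
opening: 0.198
finger_force: 55.0
L rise mm 13.6  R rise mm 12.1  dx,dy mm [0.5 2. ] n 143 cost/n 0.01
[-0.256  0.889  0.249  2.175 -0.945  0.244 -0.96 ]
```

```bash
P="python3 -m pendant"
$P '[0,-0.008,0,-0.024,0,-0.032,0, 0,-0.015,0,-0.048,0,-0.064,0, 0,-0.02,0,-0.072,0,-0.095,0, 0,-0.025,0,-0.097,0,-0.127,0, 0,-0.025,0,-0.097,0,-0.127,0]' 55
python3 rise.py
```

```text
clock: 16.45
tool_pos: [0.4485, 0.0045, 0.059]
eef_rot: [0.985, -0.115, -0.126, -0.008]
contact_force: [-5.2, 1.0, 2.3]
opening: 0.198
finger_force: 55.0
L rise mm 8.3  R rise mm 7.2  dx,dy mm [1.5 1.1] n 102 cost/n 0.007
```

```bash
P="python3 -m pendant"
$P '[0,-0.01,0,-0.024,0,-0.032,0, 0,-0.017,0,-0.048,0,-0.064,0, 0,-0.022,0,-0.065,0,-0.085,0, 0,-0.022,0,-0.065,0,-0.085,0]' 55
python3 rise.py
```

```text
clock: 16.9
tool_pos: [0.4469, 0.005, 0.0693]
eef_rot: [0.975, -0.115, -0.192, -0.016]
contact_force: [-4.1, 1.5, 1.9]
opening: 0.199
finger_force: 55.0
L rise mm 8.7  R rise mm 6.8  dx,dy mm [1.6 1.5] n 74 cost/n 0.004
```

```bash
P="python3 -m pendant"
$P '[0,-0.03,0,0.012,0,0,0, 0,-0.06,0,0.025,0,0,0, 0,-0.1,0,0.041,0,0,0, 0,-0.14,0,0.058,0,0,0, 0,-0.19,0,0.078,0,0,0, 0,-0.19,0,0.078,0,0,0]' 55
python3 rise.py
$P '[0,-0.06,0,-0.15,0,0,0, 0,-0.16,0,-0.4,0,0,0, 0,-0.3,0,-0.75,0,0,0, 0,-0.3,0,-0.75,0,0,0, 0,-0.3,0,-0.75,0,0,0]' 55
python3 rise.py
python3 - <<'E'
from h import *
from plant import r
st=r.get_state();T=R.from_quat(st["eef_rot"]);p=np.array(st["tool_pos"]);print(np.round(st["q"],2))
a=r.snapshot("wrist");pickle.dump(a,open("s7.pkl","wb"))
l=a["img"][:,258:266].mean(1).astype(int);print([(i,l[i].tolist()) for i in range(130,240,4)])
print(blade2(a,T,p)[::8])
E
```

```text
clock: 17.55
tool_pos: [0.4165, 0.0124, 0.0692]
eef_rot: [0.975, -0.115, -0.19, -0.016]
contact_force: [-0.3, 0.8, -1.2]
opening: 0.199
finger_force: 55.0
L rise mm 7.8  R rise mm 6.1  dx,dy mm [1.7 1.6] n 143 cost/n 0.007
clock: 18.1
tool_pos: [0.4197, 0.0133, 0.1911]
eef_rot: [0.975, -0.115, -0.187, -0.016]
contact_force: [0.6, -1.5, -1.7]
opening: 0.196
finger_force: 55.0
L rise mm 7.8  R rise mm 5.4  dx,dy mm [1.9 2.1] n 181 cost/n 0.01
[-0.43  0.78  0.65  1.93 -0.54  1.04 -1.27]
[(130, [231, 228, 221]), (134, [231, 228, 221]), (138, [231, 228, 221]), (142, [158, 155, 148]), (146, [134, 131, 125]), (150, [128, 125, 119]), (154, [128, 125, 120]), (158, [128, 126, 120]), (162, [128, 126, 120]), (166, [129, 126, 120]), (170, [128, 126, 120]), (174, [129, 126, 120]), (178, [129, 126, 121]), (182, [129, 127, 120]), (186, [86, 68, 58]), (190, [73, 45, 30]), (194, [72, 44, 29]), (198, [75, 46, 30]), (202, [74, 46, 30]), (206, [74, 46, 30]), (210, [78, 48, 32]), (214, [81, 50, 32]), (218, [74, 46, 31]), (222, [73, 45, 30]), (226, [117, 84, 45]), (230, [150, 112, 56]), (234, [147, 109, 55]), (238, [76, 47, 31])]
[(16, np.int64(228), np.int64(289)), (32, np.int64(229), np.int64(288)), (48, np.int64(230), np.int64(287)), (64, np.int64(231), np.int64(286)), (80, np.int64(232), np.int64(285)), (96, np.int64(232), np.int64(284)), (112, np.int64(234), np.int64(284)), (128, np.int64(234), np.int64(283)), (144, np.int64(241), np.int64(259))]
```

```bash
cat > rise2.py <<'E'
from h import *
from plant import r
def rise2(cur):
    d=pickle.load(open("d0.pkl","rb"));g=lambda s:cv2.cvtColor(s["img"],cv2.COLOR_RGB2GRAY)
    P0=[.602,-.0325,-.23];W=np.array([(x,y,.092) for x in np.arange(-.057,.058,.006) for y in np.arange(-.042,.043,.006)])
    O=[]
    for n,c in cur.items():
        ref=d[n];p=proj(ref,place(P0,W)).astype(np.float32)
        o=dict(winSize=(9,9),maxLevel=1)
        q,ok,_=cv2.calcOpticalFlowPyrLK(g(ref),g(c),p.reshape(-1,1,2),None,**o)
        q2,_,_=cv2.calcOpticalFlowPyrLK(g(c),g(ref),q,None,**o)
        m=(ok.ravel()==1)&(np.linalg.norm(q2[:,0]-p,axis=1)<.2);O.append((ref,p,q[:,0],m))
    def mk(fix):
        def f(v):
            v=np.r_[v,[0]*(5-len(v))];L=R.from_euler("zyx",[v[4],v[0],v[1]]).apply(W-[.06,0,.07])+[.06+v[2],v[3],.07]
            return np.concatenate([((proj(s,place(P0,L))-q)[m]).ravel() for s,p,q,m in O])
        return f
    for k in(2,4,5):
        s=least_squares(mk(0),[0]*k,loss="soft_l1",f_scale=.2)
        e=[round(R.from_euler("yx",s.x[:2]).apply([-.11,y,0])[2]*1000,1) for y in(.044,-.044)]
        print(k,"L,R rise",e,(s.x[2:4]*1000).round(1),[int(o[3].sum()) for o in O],round(s.cost/sum(o[3].sum() for o in O),4))
if __name__=="__main__":
    a=pickle.load(open("s2.pkl","rb"))[1];print("seated");rise2({"side":a})
    c={n:r.snapshot(n) for n in("side","top")}
    for k in(["side"],["top"],["side","top"]): print(k);rise2({n:c[n] for n in k})
E
python3 rise2.py
python3 - <<'E'
from h import *
from plant import r
st=r.get_state();T=R.from_quat(st["eef_rot"]);p=np.array(st["tool_pos"])
c,v,y=lever_pose(pickle.load(open("s7.pkl","rb")),T,p,186);print(c,v.round(4),y,np.arcsin(T.apply([1,0,0])[2]))
E
```

```text
seated
2 L,R rise [np.float64(-0.0), np.float64(-0.1)] [] [293] 0.0077
4 L,R rise [np.float64(0.2), np.float64(0.5)] [-0.1 -0.4] [293] 0.007
5 L,R rise [np.float64(0.2), np.float64(0.5)] [-0.1 -0.4] [293] 0.007
['side']
2 L,R rise [np.float64(12.0), np.float64(9.0)] [] [282] 0.0427
4 L,R rise [np.float64(7.6), np.float64(5.7)] [1.9 1.6] [282] 0.0158
5 L,R rise [np.float64(8.8), np.float64(6.9)] [1.4 1.7] [282] 0.0121
['top']
2 L,R rise [np.float64(9.8), np.float64(9.4)] [] [3] 0.0182
4 L,R rise [np.float64(-38.6), np.float64(39.9)] [ -0.5 -44.3] [3] 0.0102
5 L,R rise [np.float64(-39.4), np.float64(38.6)] [  2.5 -43.8] [3] 0.01
['side', 'top']
2 L,R rise [np.float64(11.9), np.float64(9.0)] [] [282, 3] 0.0428
4 L,R rise [np.float64(7.7), np.float64(5.8)] [1.8 1.5] [282, 3] 0.0164
5 L,R rise [np.float64(8.7), np.float64(6.8)] [1.5 1.7] [282, 3] 0.0126
104.61232760762695 [ 0.5049  0.0306 -0.0034] 0.001 -0.3846904049527839
```

```bash
python3 -c "
from h import *
rows([(.45,-.11,.21,0,-.44),(.4676,-.235,.15,.26,-.505),(.4676,-.3103,.05,.26,-.505),(.4676,-.3103,.022,.26,-.505)])"
```

```text
(0.45, -0.11, 0.21, 0, -0.44) [ 0.32   0.755 -0.27 ] [-0.052 -0.034 -0.139]
(0.4676, -0.235, 0.15, 0.26, -0.505) [0.277 0.833 0.312] [-0.075 -0.041 -0.147]
(0.4676, -0.3103, 0.05, 0.26, -0.505) [0.21  0.485 0.646] [0. 0. 0.]
(0.4676, -0.3103, 0.022, 0.26, -0.505) [ 0.09  -0.     0.163] [0. 0. 0.]
```

```bash
P="python3 -m pendant"
$P '[0,0.32,0.755,-0.27,-0.05,-0.034,-0.14, 0,0.32,0.755,-0.27,-0.05,-0.034,-0.14, 0,0.32,0.755,-0.27,-0.05,-0.034,-0.14, 0,0.32,0.755,-0.27,-0.05,-0.034,-0.14, 0,0.32,0.755,-0.27,-0.05,-0.034,-0.14]'
$P '[0,0.277,0.833,0.312,-0.075,-0.041,-0.147, 0,0.277,0.833,0.312,-0.075,-0.041,-0.147, 0,0.277,0.833,0.312,-0.075,-0.041,-0.147, 0,0.277,0.833,0.312,-0.075,-0.041,-0.147, 0,0.277,0.833,0.312,-0.075,-0.041,-0.147]'
python3 -c "
from h import *
rows([(.4676,-.3103,.05,.26,-.505),(.4676,-.3103,.022,.26,-.505)])
from rise2 import *
rise2({n:r.snapshot(n) for n in('side','top')})"
```

```text
clock: 18.8
tool_pos: [0.45, -0.1102, 0.2101]
eef_rot: [0.976, -0.0, -0.218, -0.002]
contact_force: [1.0, -0.2, -0.5]
opening: 0.201
finger_force: 55.0
clock: 19.3
tool_pos: [0.4678, -0.2336, 0.1497]
eef_rot: [0.96, 0.126, -0.247, 0.03]
contact_force: [-0.2, 1.1, -1.1]
opening: 0.201
finger_force: 55.0
(0.4676, -0.3103, 0.05, 0.26, -0.505) [0.203 0.497 0.644] [-0.003 -0.001  0.001]
(0.4676, -0.3103, 0.022, 0.26, -0.505) [ 0.09  -0.     0.163] [0. 0. 0.]
2 L,R rise [np.float64(0.0), np.float64(0.0)] [] [0, 0] nan
4 L,R rise [np.float64(0.0), np.float64(0.0)] [0. 0.] [0, 0] nan
5 L,R rise [np.float64(0.0), np.float64(0.0)] [0. 0.] [0, 0] nanrise2.py:21: RuntimeWarning: invalid value encountered in scalar divide
  print(k,"L,R rise",e,(s.x[2:4]*1000).round(1),[int(o[3].sum()) for o in O],round(s.cost/sum(o[3].sum() for o in O),4))
```

```bash
P="python3 -m pendant"
$P '[0,0.2,0.5,0.64,0,0,0, 0,0.2,0.5,0.64,0,0,0, 0,0.2,0.5,0.64,0,0,0, 0,0.2,0.5,0.64,0,0,0]'
$P '[0,0.045,0,0.08,0,0,0, 0,0.08,0,0.14,0,0,0, 0,0.09,0,0.163,0,0,0, 0,0.09,0,0.163,0,0,0]'
$P '[0,0.006,0,0.012,0,0,0, 0,0.006,0,0.012,0,0,0, 0,0.006,0,0.012,0,0,0]'
$P '[0,0.006,0,0.012,0,0,0, 0,0.006,0,0.012,0,0,0, 0,0.006,0,0.012,0,0,0]'
python3 -c "
from plant import r
s=r.get_state();print(s['contact_force'],s['moment'])"
```

```text
clock: 19.8
tool_pos: [0.467, -0.3121, 0.0502]
eef_rot: [0.96, 0.125, -0.248, 0.03]
contact_force: [-1.2, -0.1, -0.1]
opening: 0.197
finger_force: 55.0
clock: 20.2
tool_pos: [0.4691, -0.3111, 0.024]
eef_rot: [0.96, 0.127, -0.246, 0.031]
contact_force: [-0.7, -0.7, -0.2]
opening: 0.198
finger_force: 55.0
clock: 20.5
tool_pos: [0.4689, -0.3125, 0.0226]
eef_rot: [0.961, 0.126, -0.246, 0.031]
contact_force: [-0.1, -0.1, -0.3]
opening: 0.195
finger_force: 55.0
clock: 20.8
tool_pos: [0.4686, -0.3124, 0.0202]
eef_rot: [0.961, 0.126, -0.246, 0.031]
contact_force: [-0.1, 0.3, -0.3]
opening: 0.199
finger_force: 55.0
[-0.10321057  0.2924543  -0.28754702] [ 0.08487192 -0.3796247  -0.01375865]
```

```bash
P="python3 -m pendant"
$P '[0,0.006,0,0.012,0,0,0, 0,0.006,0,0.012,0,0,0, 0,0.006,0,0.012,0,0,0]'
$P '[0,0.006,0,0.012,0,0,0, 0,0.006,0,0.012,0,0,0, 0,0.006,0,0.012,0,0,0]'
$P '[0,0.003,0,0.006,0,0,0, 0,0.003,0,0.006,0,0,0, 0,0.003,0,0.006,0,0,0]'
```

```text
clock: 21.1
tool_pos: [0.4686, -0.3124, 0.0181]
eef_rot: [0.961, 0.126, -0.246, 0.031]
contact_force: [0.3, -0.6, -1.0]
opening: 0.199
finger_force: 55.0
clock: 21.4
tool_pos: [0.4685, -0.3124, 0.0161]
eef_rot: [0.961, 0.126, -0.246, 0.031]
contact_force: [-0.3, 0.2, -0.8]
opening: 0.201
finger_force: 55.0
clock: 21.7
tool_pos: [0.4685, -0.3125, 0.0153]
eef_rot: [0.961, 0.126, -0.246, 0.031]
contact_force: [0.5, 0.3, -0.3]
opening: 0.2
finger_force: 55.0
```

```bash
P="python3 -m pendant"
$P '[0,0.003,0,0.006,0,0,0, 0,0.003,0,0.006,0,0,0, 0,0.003,0,0.006,0,0,0]'
$P '[0,0.003,0,0.006,0,0,0, 0,0.003,0,0.006,0,0,0, 0,0.003,0,0.006,0,0,0]'
python3 - <<'E'
from plant import r
from h import *
s=r.get_state();print(s['contact_force'],s['moment'])
a=r.snapshot("wrist");st=s;T=R.from_quat(st["eef_rot"]);p=np.array(st["tool_pos"])
c,v,y=lever_pose(a,T,p,186);print(c,v.round(4),y,np.arcsin(T.apply([1,0,0])[2]))
E
```

```text
clock: 22.0
tool_pos: [0.4685, -0.3125, 0.0144]
eef_rot: [0.961, 0.126, -0.246, 0.031]
contact_force: [0.6, 0.4, 1.0]
opening: 0.198
finger_force: 55.0
clock: 22.3
tool_pos: [0.4684, -0.3126, 0.0137]
eef_rot: [0.961, 0.126, -0.246, 0.031]
contact_force: [-1.1, 0.6, 5.9]
opening: 0.195
finger_force: 55.0
[-1.07390005  0.56857363  5.8690831 ] [ 0.18196198 -0.0153074  -0.0665232 ]
104.13920999077723 [ 0.5106  0.0306 -0.0045] 0.001 -0.5010754338985342
```

Contact at 6 N with the lever flat (0.511 − 0.501 rad). Releasing, then retreating straight up.

```bash
P="python3 -m pendant"
$P '[0.5,0,0,-0.003,0,0,0, 0.5,0,0,-0.003,0,0,0, 0.5,0,0,-0.003,0,0,0, 0.5,0,0,-0.003,0,0,0]'
$P '[0.5,-0.08,0,-0.14,0,0,0, 0.5,-0.2,0,-0.36,0,0,0, 0.5,-0.4,0,-0.73,0,0,0, 0.5,-0.4,0,-0.73,0,0,0, 0.5,-0.4,0,-0.73,0,0,0]'
$P '[0.5,-0.3,0.9,-0.4,0,0,0, 0.5,-0.3,0.9,-0.4,0,0,0, 0.5,-0.3,0.9,-0.4,0,0,0, 0.5,-0.3,0.9,-0.4,0,0,0, 0.5,-0.3,0.9,-0.4,0,0,0]'
python3 - <<'E'
from rise2 import *
c={n:r.snapshot(n) for n in("side","top")};pickle.dump(c,open("e.pkl","wb"))
for k in(["side"],["top"],["side","top"]): print(k);rise2({n:c[n] for n in k})
# lever look: dark handle / bright blade pixels inside mat
for n in c:
    s=c[n];im=s["img"].astype(int)
    poly=proj(s,place([.4997,-.31,.293],[[x,y,.01] for x,y in((.1,.045),(.1,-.045),(-.1,-.045),(-.1,.045))])).astype(np.int32)
    m=np.zeros(im.shape[:2],np.uint8);cv2.fillPoly(m,[poly],1)
    br=(im.min(2)>170)&(m>0);dk=(im.max(2)<120)&(im[:,:,0]>im[:,:,2]+15)&(m>0)
    for nm,q,z in(("blade",br,.01),("handle",dk,.02)):
        v,u=np.nonzero(q)
        if len(v): print(n,nm,len(v),ray(s,(u.mean(),v.mean()),z).round(3))
E
```

```text
clock: 22.75
tool_pos: [0.4686, -0.3123, 0.0133]
eef_rot: [0.961, 0.126, -0.246, 0.031]
contact_force: [0.7, -0.1, 0.2]
opening: 0.502
finger_force: 0.0
clock: 23.25
tool_pos: [0.4698, -0.3136, 0.1405]
eef_rot: [0.961, 0.125, -0.244, 0.032]
contact_force: [0.2, 1.1, 0.2]
opening: 0.499
finger_force: 0.0
clock: 23.75
tool_pos: [0.4921, -0.4469, 0.2106]
eef_rot: [0.961, 0.125, -0.246, 0.03]
contact_force: [-0.1, 0.2, -0.3]
opening: 0.503
finger_force: 0.0
['side']
2 L,R rise [np.float64(11.2), np.float64(8.9)] [] [273] 0.0416
4 L,R rise [np.float64(7.7), np.float64(6.8)] [1.6 0.9] [273] 0.0203
5 L,R rise [np.float64(9.2), np.float64(8.2)] [1. 1.] [273] 0.0161
['top']
2 L,R rise [np.float64(10.2), np.float64(11.3)] [] [275] 0.0322
4 L,R rise [np.float64(7.4), np.float64(8.2)] [1.  0.2] [275] 0.0299
5 L,R rise [np.float64(8.2), np.float64(8.5)] [0.9 0.6] [275] 0.0286
['side', 'top']
2 L,R rise [np.float64(10.2), np.float64(10.0)] [] [273, 275] 0.0459
4 L,R rise [np.float64(7.9), np.float64(7.2)] [1.3 0.6] [273, 275] 0.0264
5 L,R rise [np.float64(8.2), np.float64(7.4)] [1.2 1. ] [273, 275] 0.0242
side blade 106 [ 0.538 -0.293  0.01 ]
side handle 202 [ 0.466 -0.324  0.02 ]
top handle 627 [ 0.452 -0.321  0.02 ]
```

```bash
python3 -c "
from plant import r
print(r.finish_job())"
```

```text
the job is handed in; nothing more can be done
None
```

I handed the job in at about 24 s, and the verdict was not shown. By camera fit, both near corners are up about 7–8 mm (5.5 mm needed), the lever is back flat near the mat's centre, and the arm never went near the jar or tin.

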